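# Put the red pliers back in their own drawer

## Task

Put the red-handled pliers away in the drawer of the box with the red label: lay them, without dropping them, flat in its empty wide bay with their jaws to the back of the drawer. Leave all three drawers fully shut, whichever of them stood open at the start, and do not disturb the other things on the bench.

Things in the scene. Friction and masses are not known exactly. Their poses are not given: they have to be found in the camera images.
- pliers_red: Flat-nose pliers, steel with red dipped handles, lying flat on the bench: 135 mm long, 50 mm wide over the handles, 110 g. Origin under the joint; x to the jaws, z up. Grip the joint, a flat-sided steel block 24 mm long (x), 18 mm wide (y), 11 mm thick, centred on the origin. Jaws reach x = +42 mm; handles, 10 mm thick, x = -93 mm.
- jaw_tip (a point): Tip of the red pliers' jaws: 42 mm ahead of the pliers' origin, 5.5 mm above the underside.
- handle_end (a point): Between the ends of the red pliers' handles: 93 mm behind the pliers' origin, 5 mm above the underside.
- bay_red (a point): Centre of the floor of the red drawer's wide bay (moves with the drawer): 200 mm long (x), 74 mm wide (y), empty at first. x points to the back of the drawer (it opens to -x), y to the left seen from the robot. Drawer wall on the left 25 mm high above the floor, divider on the right 13 mm high (beyond it a burnisher is clipped in a narrow bay, up to 18 mm high), drawer's front 57 mm high above it.
- drawer_red (a joint): How far the drawer of the red-labelled box is open, in m: 0 fully shut, 0.170 fully open (stop). It slides with about 1.2 N of friction and stays where it is left. Starts between shut and 170 mm open.
- drawer_red_handle (a point): Middle of the handle of the red-labelled drawer (moves with it; x to the back of the drawer): a level brass bar 11 mm thick, 90 mm long along y, 51 mm above the bench, 35 mm in front of the drawer's front, so that 29 mm are free behind it. The wide bay's centre is 152 mm behind and 21 mm left of it, its floor 35 mm below. Fully open, the front 165 mm of the bay are clear of the box.
- label_red (a point): Centre of the red label, a card 40 x 90 mm on top of its wooden box near the front (a red strip is also on the drawer's front). Three boxes, each 146 mm wide, 235 deep, tops 76 mm above the bench, stand side by side in any order, fixed, their single drawers facing the robot.
- drawer_yellow (a joint): How far the drawer of the yellow-labelled box is open, in m: 0 fully shut, 0.170 fully open (stop). It slides with about 1.2 N of friction and stays where it is left. Starts between shut and 120 mm open. Its wide bay is occupied: yellow cutters are clipped in it.
- drawer_yellow_handle (a point): Middle of the handle of the yellow-labelled drawer (moves with it; x to the back of the drawer): a level brass bar 11 mm thick, 90 mm long along y, 51 mm above the bench, 35 mm in front of the drawer's front, so that 29 mm are free behind it.
- label_yellow (a point): Centre of the yellow label, a card 40 x 90 mm on top of its wooden box near the front (a yellow strip is also on the drawer's front). Three boxes, each 146 mm wide, 235 deep, tops 76 mm above the bench, stand side by side in any order, fixed, their single drawers facing the robot.
- drawer_blue (a joint): How far the drawer of the blue-labelled box is open, in m: 0 fully shut, 0.170 fully open (stop). It slides with about 1.2 N of friction and stays where it is left. Starts shut. Its wide bay is occupied: blue cutters are clipped in it.
- drawer_blue_handle (a point): Middle of the handle of the blue-labelled drawer (moves with it; x to the back of the drawer): a level brass bar 11 mm thick, 90 mm long along y, 51 mm above the bench, 35 mm in front of the drawer's front, so that 29 mm are free behind it.
- label_blue (a point): Centre of the blue label, a card 40 x 90 mm on top of its wooden box near the front (a blue strip is also on the drawer's front). Three boxes, each 146 mm wide, 235 deep, tops 76 mm above the bench, stand side by side in any order, fixed, their single drawers facing the robot.
- phone: Black phone, 150 x 72 x 9 mm, lying on the bench. A bystander; origin at the middle of its underside.
- carton_a: White carton with an orange band, 95 x 42 x 22 mm, on the bench. A bystander; origin at the middle of its underside.
- carton_b: White carton with a grey band, 95 x 42 x 22 mm, on the bench. A bystander; origin at the middle of its underside.
- cup: Blue cup, 82 mm across, 98 mm high. A bystander; origin at the middle of its underside.
- bench_block: Steel bench block, 75 x 75 x 19 mm. A bystander; origin at the middle of its underside.
- hammer: Small hammer, 230 mm long, lying on the bench. A bystander; origin at the middle of its underside.
- ring_clamp: Wooden ring clamp, 120 x 28 x 22 mm, lying on the bench. A bystander; origin at the middle of its underside.
Not all that is in view belongs to the job. Of the things like the pliers_red, leave any that is turquoise; of the rest the smaller one is meant.

How it is judged:
By the outcome, as a careful person would: the job done as asked, in the order asked, and still so for the second after the job is handed in, with the robot touching nothing.
It also fails if it takes over 72 s, if anything falls off the work surface, if the arm or the gripper's body presses on something with over 40 N, if the wrist force passes 120 N, or if a joint passes its speed limit or range.

## Robot

A 7-joint arm with a two-finger parallel gripper is mounted at the origin on the work surface. World frame = base frame: x ahead of the robot, y to its left, z up, the work surface at z = 0. Lengths are in m, angles in rad, forces in N, time in s.
With the tool pointing down it reaches from about 0.4 to 0.85 m from the base axis. Payload 4.4 kg.
Tool frame: the origin (TCP) lies at the very end of the fingers, on their centre line; the grasp point (between the pads) lies 19 mm behind it (bot.grip_depth is the distance from the TCP to the grasp point, in m); z points along the fingers, y is the line along which they close (so a half turn about z gives the same grasp; the last joint's range is limited). The gripper opens to 94 mm and grips with 3 to 60 N. Pads are 16 mm wide; open, the fingers measure 119 mm over their backs; the gripper's body (75 mm by 177 mm) begins 78 mm behind the grasp point.
Start: joints at [-1.226, 0.628, 0.038, 1.517, -0.027, 0.996, -0.02], TCP at [0.26, 0.596, 0.205] pointing down, gripper open.
Joint ranges: [-3.06, 3.06], [-0.37, 2.12], [-1.25, 1.32], [0.18, 2.47], [-1.1, 4.24], [0.23, 1.98], [-2.94, 2.94]. Speed limits (rad/s): [2.57, 2.57, 3.14, 3.14, 3.14, 3.14, 3.14].

## Interface

Orientations are given as a unit quaternion [x, y, z, w].
In Python, from plant import bot gives the robot as it stands.
- The arm moves only by the shell command python3 -m handwheel 'ROWS'. ROWS is JSON, a list of rows, each an object of numbers: "x", "y", "z": the shift along the tool's x, y, z in mm; "wx", "wy", "wz": the turn, a rotation vector about the tool's x, y, z in degrees; "grip": the closure, from 0 (fully open) to 1 (shut). In form: [{"x": .., "y": .., "z": .., "wx": .., "wy": .., "wz": .., "grip": ..}, ...]. A call has 1 to 5 rows; each row shifts and turns the commanded pose from where the row before left it, along the tool's axes as they then stand; what a row does not reach is not made up. A row lasts 1/8 s, in which the tool goes at most 62.5 mm and 10.7 degrees, less where a joint would pass 70% of its speed; a pose out of reach is approached as far as the arm can. A call with a gripper value outside its range is refused whole. The fingers move at their own pace and stop on an object; the grip force is fixed at half the most. Time passes only in rows, so rows that do not move let the fingers close. It gives the time, the measured TCP pose, the force, the opening and the grip force at its end, in the units of the state.
- bot.get_obs(): the state, without advancing time (a new reading comes with each control period).
- bot.get_image(name): name is "side" or "top" or "wrist"; returns a dict with "pixels" (384x512x3 uint8, red, green, blue), "intrinsics" (3x3 intrinsics, pixels), "dist" ([k1, k2, p1, p2, k3] as OpenCV has them; the pictures are not rectified), "rvec" (rotation vector, rad) and "tvec" (3), from world to camera coordinates, as OpenCV has them; the wrist camera has in their place "hand_eye" (4x4, takes a point from camera to tool coordinates, whose origin is the TCP and whose axes are the flange's). Camera axes: x right, y down, z forward; pixel columns grow to the right and rows downward; lengths in m; the calibration is good to about 2 mm. A picture is of the moment at which its call begins: read the wrist's pose just before it. There is no depth.
- bot.close_job(): hands the job in; it is judged then, once.
The state is a dict: "time": time; "q": joint angles; "qvel": joint speeds; "tau": joint torques, N m; "eef_pos": TCP position; "ee_rot": TCP orientation; "ft_force": force on the tool from outside, world axes, zero at the start; "wrist_torque": the same for the moment, N m; "finger_gap": finger opening in m; "grasp_force": force on a finger pad.
Only numpy, scipy, OpenCV 4.12 (cv2) and the standard library are available. Lean on these libraries where they do the work, as an engineer would, in place of code of your own. Each camera call takes 0.05 s, during which the arm holds its last target. There are 200 camera calls.

## Working session

There is one attempt and no reset: what is moved stays moved. The work goes in short steps, Python scripts to look and compute and a shell command to move; the robot and the scene stay as the last step left them, time stands still between calls to the robot, and variables do not carry over. Pictures are saved under pics/ and viewed, at most 10 in all, crops included, and the job is handed in when it is done.

```bash
mkdir -p pics; ls
cat > h.py <<'E'
import numpy as np, cv2
from plant import bot
from scipy.spatial.transform import Rotation as R
def snap(n):
    o=bot.get_obs(); im=bot.get_image(n)
    K=np.array(im["intrinsics"]);d=np.array(im["dist"])
    if "rvec" in im:
        Rm=cv2.Rodrigues(np.array(im["rvec"],float))[0]; t=np.array(im["tvec"]).ravel()
        Rc=Rm.T; c=-Rm.T@t
    else:
        T=np.eye(4);T[:3,:3]=R.from_quat(o["ee_rot"]).as_matrix();T[:3,3]=o["eef_pos"]
        M=T@np.array(im["hand_eye"]);Rc=M[:3,:3];c=M[:3,3]
    return dict(px=np.array(im["pixels"]),K=K,d=d,R=Rc,c=c)
def ray(s,uv):
    p=cv2.undistortPoints(np.array(uv,float).reshape(-1,1,2),s["K"],s["d"]).reshape(-1,2)
    v=np.c_[p,np.ones(len(p))]@s["R"].T
    return v/np.linalg.norm(v,axis=1)[:,None]
def plane(s,uv,z):
    v=ray(s,uv); return s["c"]+v*((z-s["c"][2])/v[:,2])[:,None]
def tri(s1,u1,s2,u2):
    a=ray(s1,[u1])[0];b=ray(s2,[u2])[0]
    k=np.linalg.lstsq(np.c_[a,-b],s2["c"]-s1["c"],rcond=None)[0]
    p=s1["c"]+a*k[0];q=s2["c"]+b*k[1]; return (p+q)/2,np.linalg.norm(p-q)
def save(s,n): cv2.imwrite(n,cv2.resize(s["px"],None,fx=1.5,fy=1.5)[:,:,::-1])
E
python3 - <<'E'
from h import *
for n in("top","side"):
    s=snap(n);save(s,f"pics/{n}0.png");print(n,s["c"].round(3),s["R"].round(2).tolist())
o=bot.get_obs();print(o["eef_pos"],o["ee_rot"],R.from_quat(o["ee_rot"]).as_matrix().round(2).tolist())
E
```

```text
pics
top [0.222 0.043 1.557] [[0.01, -0.98, 0.19], [-1.0, -0.0, 0.0], [-0.0, -0.19, -0.98]]
side [ 0.234 -1.157  1.157] [[0.98, -0.11, 0.16], [-0.2, -0.64, 0.74], [0.02, -0.76, -0.65]]
[0.25931377 0.59537707 0.20464231] [ 2.03968746e-01  9.78977022e-01 -8.47327937e-04 -1.54776463e-04] [[-0.92, 0.4, -0.0], [0.4, 0.92, -0.0], [-0.0, -0.0, -1.0]]
```

View pics/top0.png

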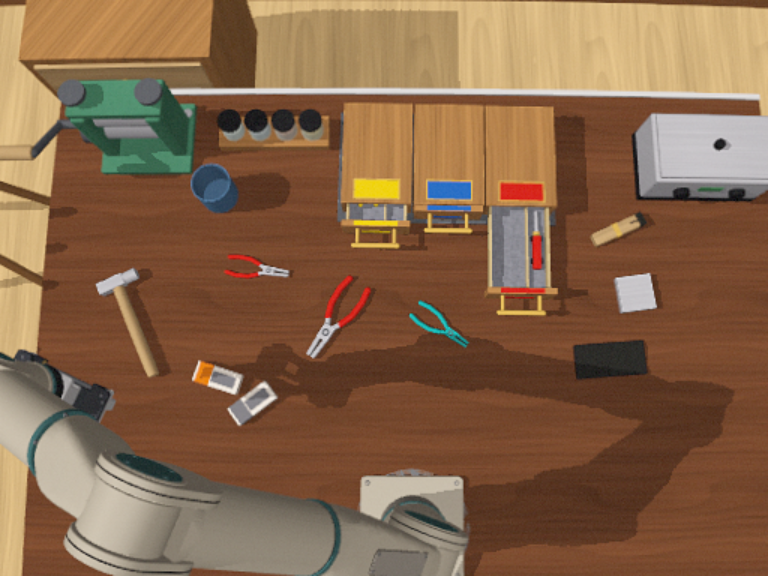

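View pics/side0.png

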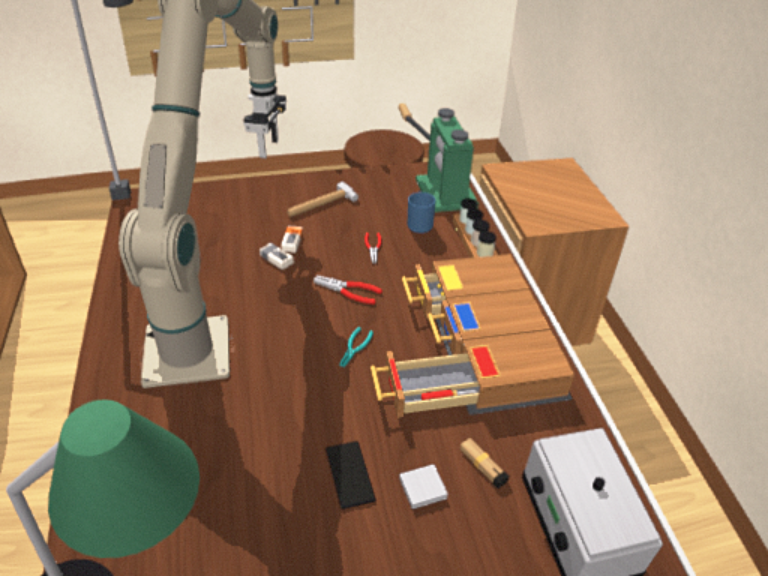

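The top view shows the smaller red pliers at about (258,268), with their jaws to the right (-y). The larger red pair is at (338,315) and the turquoise pair at (440,325). The red drawer (520,250) looks nearly fully open, yellow (375,215) is partly open and blue is shut. The side view agrees.

```bash
cat > m.py <<'E'
from h import *
def comps(s,lo,hi,box,amin=6):
    hsv=cv2.cvtColor(s["px"],cv2.COLOR_RGB2HSV)
    m=cv2.inRange(hsv,lo,hi)
    if lo[0]==0 and hi[0]<10: m|=cv2.inRange(hsv,(172,lo[1],lo[2]),(180,255,255))
    k=np.zeros_like(m);x0,y0,x1,y1=box;k[y0:y1,x0:x1]=255;m&=k
    n,l,st,c=cv2.connectedComponentsWithStats(m)
    return [(c[i],st[i],np.argwhere(l==i)[:,::-1]) for i in range(1,n) if st[i][4]>=amin]
E
python3 - <<'E'
from m import *
t=snap("top");s=snap("side")
RED=((0,150,90),(6,255,255))
# label corners/centres
for n,lo,hi in(("red",*RED),("yel",(22,170,150),(34,255,255)),("blu",(100,150,100),(118,255,255))):
  for nm,im,b in(("top",t,(220,110,380,215)),("side",s,(240,165,400,290))):
    for c,st,p in comps(im,lo,hi,b,10): print(n,nm,c.round(1),st,plane(im,[c],.076).round(3)[0])
print("pliers")
for nm,im,b in(("top",t,(140,160,200,190)),("side",s,(235,150,262,180))):
    for c,st,p in comps(im,*RED,b,5):print(nm,c.round(1),st,plane(im,[c],.005).round(3)[0])
# pliers incl steel: eyeball endpoints
u=np.array([[228,258],[228,274],[262,269],[289,273]])/1.5
print(plane(t,u,.005).round(3))
for a,b in(((289,273),(374,262)),((265,269),(374,248))):
    print("tri",tri(t,np.array(a)/1.5,s,np.array(b)/1.5))
# handles brass bars
for nm,im,b in(("top",t,(220,140,380,215)),("side",s,(240,170,300,285))):
    for c,st,p in comps(im,(18,100,120),(30,255,255),b,15):print("brass",nm,c.round(1),st,plane(im,[c],.051).round(3)[0])
E
```

```text
red top [347.1 127.4] [334 122  28  12 287] [ 0.682 -0.223  0.076]
red top [357.5 167.8] [355 157   6  23 136] [ 0.553 -0.251  0.076]
red top [225.6 194.6] [220 183  16  29 127] [0.469 0.15  0.076]
red top [237.9 204. ] [225 191  23  24 141] [0.44  0.113 0.076]
red top [348. 193.] [334 192  29   3  87] [ 0.475 -0.22   0.076]
red top [346. 198.] [337 198  19   1  19] [ 0.46  -0.213  0.076]
red side [247.1 191.6] [240 188  15   9  70] [0.472 0.072 0.076]
red side [244.5 200. ] [240 197  11   6  48] [0.454 0.026 0.076]
red side [322.8 240.8] [315 232  17  19 183] [ 0.679 -0.225  0.076]
red side [263.2 249.2] [260 239   8  21  69] [ 0.471 -0.225  0.076]
red side [259.9 255.5] [259 251   3  10  15] [ 0.455 -0.25   0.076]
red side [290.7 262.5] [281 260  21   7  93] [ 0.547 -0.297  0.076]
yel top [250.5 125.5] [236 120  30  12 359] [0.686 0.077 0.076]
yel top [250.8 148.1] [236 147  29   4  94] [0.613 0.075 0.076]
yel top [253.5 154. ] [248 154  12   1  12] [0.595 0.067 0.076]
blu top [299.5 126.5] [286 122  28  10 280] [ 0.684 -0.075  0.076]
blu top [297.8 138.1] [285 137  29   3  78] [ 0
[... 913 characters left out ...]
 0.079 0.051]
brass top [347.7 205.7] [331 196  33  14 150] [ 0.44  -0.222  0.051]
brass side [296.7 183.3] [292 177   8  17  84] [0.683 0.116 0.051]
brass side [283.4 186.5] [278 180  14  16  73] [0.625 0.105 0.051]
brass side [272.  191.2] [268 184  10  18  52] [0.574 0.085 0.051]
brass side [279.5 196.1] [278 190   4  13  23] [0.596 0.052 0.051]
brass side [290.6 215. ] [286 204  13  24  91] [ 0.612 -0.057  0.051]
brass side [282.6 241.6] [264 238  36   8 139] [ 0.55  -0.181  0.051]
brass side [252.7 255. ] [247 244  17  23  91] [ 0.437 -0.223  0.051]
brass side [276.8 261.2] [271 260  13   3  25] [ 0.51  -0.263  0.051]
brass side [283.3 270. ] [269 265  31  10 127] [ 0.522 -0.303  0.051]
```

```bash
python3 -m handwheel '[{"x":-40,"y":-17},{"x":-40,"y":-17},{"x":-40,"y":-17},{"x":-40,"y":-17},{"x":-40,"y":-17}]'; python3 -m handwheel '[{"x":-40,"y":-17},{"x":-40,"y":-17},{"x":-40,"y":-17},{"x":-39,"y":-20},{"wz":10}]'; python3 -m handwheel '[{"wz":10},{"wz":10},{"wz":10},{"wz":10},{"wz":10}]'; python3 -m handwheel '[{"wz":10},{"wz":3},{"x":0},{"x":0}]'
python3 - <<'E'
from m import *
w=snap("wrist");save(w,"pics/w1.png");np.save("w1.npy",w,allow_pickle=True)
o=bot.get_obs();print(o["eef_pos"].round(4) if hasattr(o["eef_pos"],'round') else o["eef_pos"],R.from_quat(o["ee_rot"]).as_matrix().round(3).tolist(),w["c"],w["R"].round(2).tolist(),o["q"])
E
```

```text
[0.2594 0.5957 0.2051] [[-0.917, 0.399, -0.0], [0.399, 0.917, -0.001], [0.0, -0.001, -1.0]] [0.18630096 0.62833972 0.38543068] [[0.4, 0.88, 0.25], [0.92, -0.38, -0.11], [-0.0, 0.28, -0.96]] [-1.22581035  0.6288298   0.03849074  1.51781262 -0.02700692  0.99629354
 -0.02001705]invalid input
invalid input
invalid input
invalid input
```

View pics/w1.png

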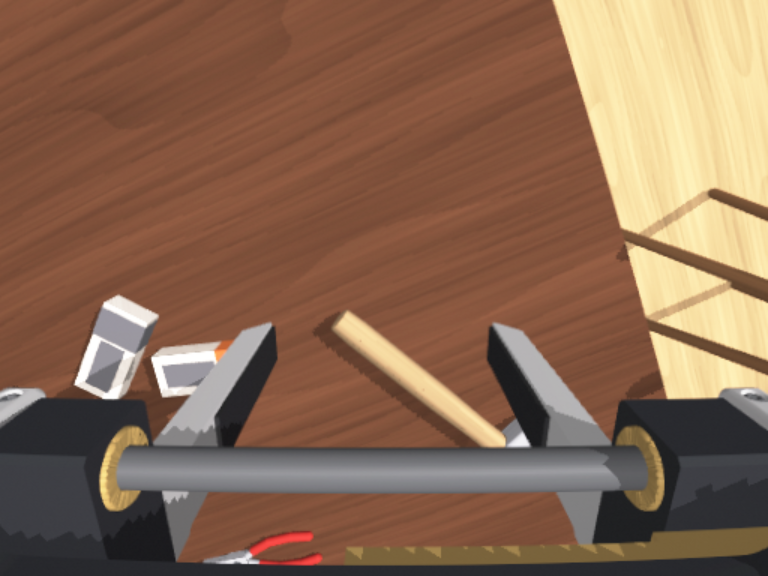

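The rows were refused, probably because every field is required. The wrist view shows the hammer and both cartons, with the small pliers only at the bottom edge (260,548).

```bash
python3 -m handwheel '[{"x":-40,"y":-17,"z":0,"wx":0,"wy":0,"wz":0,"grip":0},{"x":-40,"y":-17,"z":0,"wx":0,"wy":0,"wz":0,"grip":0},{"x":-40,"y":-17,"z":0,"wx":0,"wy":0,"wz":0,"grip":0},{"x":-40,"y":-17,"z":0,"wx":0,"wy":0,"wz":0,"grip":0},{"x":-40,"y":-17,"z":0,"wx":0,"wy":0,"wz":0,"grip":0}]'; python3 -m handwheel '[{"x":-40,"y":-17,"z":0,"wx":0,"wy":0,"wz":0,"grip":0},{"x":-40,"y":-17,"z":0,"wx":0,"wy":0,"wz":0,"grip":0},{"x":-40,"y":-17,"z":0,"wx":0,"wy":0,"wz":0,"grip":0},{"x":-39,"y":-20,"z":0,"wx":0,"wy":0,"wz":0,"grip":0},{"x":0,"y":0,"z":0,"wx":0,"wy":0,"wz":10,"grip":0}]'
```

```text
time: 0.88
eef_pos: [0.4098, 0.437, 0.2055]
ee_rot: [0.204, 0.979, 0.0, 0.0]
ft_force: [1.2, 0.3, -0.4]
finger_gap: 0.094
grasp_force: 0.0
time: 1.5
eef_pos: [0.5296, 0.3044, 0.2054]
ee_rot: [0.294, 0.956, -0.001, 0.001]
ft_force: [0.1, 0.4, -0.5]
finger_gap: 0.0945
grasp_force: 0.0
```

```bash
python3 -m handwheel '[{"x":0,"y":0,"z":0,"wx":0,"wy":0,"wz":10,"grip":0},{"x":0,"y":0,"z":0,"wx":0,"wy":0,"wz":10,"grip":0},{"x":0,"y":0,"z":0,"wx":0,"wy":0,"wz":10,"grip":0},{"x":0,"y":0,"z":0,"wx":0,"wy":0,"wz":10,"grip":0},{"x":0,"y":0,"z":0,"wx":0,"wy":0,"wz":10,"grip":0}]'; python3 -m handwheel '[{"x":0,"y":0,"z":0,"wx":0,"wy":0,"wz":10,"grip":0},{"x":0,"y":0,"z":0,"wx":0,"wy":0,"wz":2,"grip":0},{"x":0,"y":0,"z":0,"wx":0,"wy":0,"wz":0,"grip":0},{"x":0,"y":0,"z":0,"wx":0,"wy":0,"wz":0,"grip":0}]'
python3 - <<'E'
from m import *
import pickle
w=snap("wrist");save(w,"pics/w2.png");pickle.dump(w,open("w2.pkl","wb"))
o=bot.get_obs();print(o["q"],R.from_quat(o["ee_rot"]).as_matrix().round(3).tolist())
E
```

```text
time: 2.12
eef_pos: [0.5262, 0.3096, 0.2054]
ee_rot: [0.668, 0.744, -0.0, -0.0]
ft_force: [-0.1, 0.1, -0.9]
finger_gap: 0.0939
grasp_force: 0.0
time: 2.62
eef_pos: [0.5264, 0.3096, 0.2055]
ee_rot: [0.74, 0.673, 0.0, -0.0]
ft_force: [-0.3, -0.0, -0.5]
finger_gap: 0.0938
grasp_force: 0.0
[-0.81634427  0.59810877  0.38973201  1.64028215 -0.26532573  0.95580447
 -0.42900158] [[0.095, 0.995, -0.0], [0.995, -0.095, 0.0], [0.0, -0.0, -1.0]]
```

View pics/w2.png

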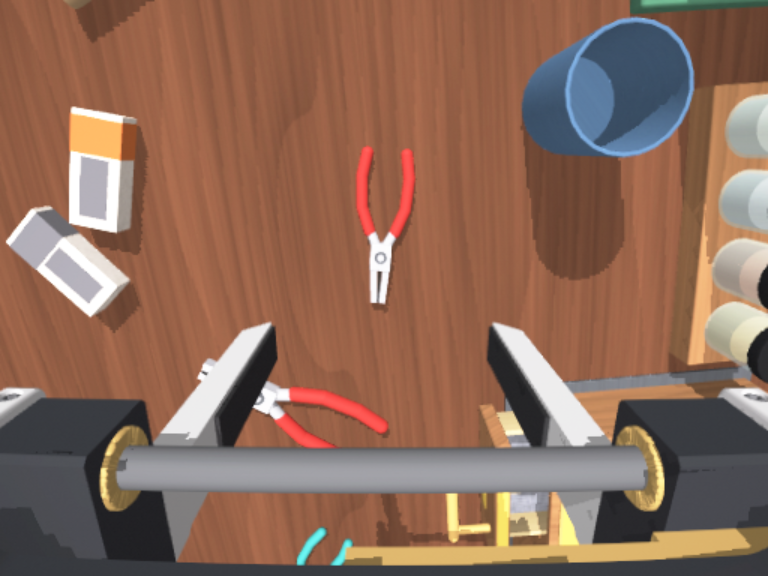

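The wrist view shows the small pliers clearly: pivot (380,258), jaw tips (378,302) and handle ends (367,150) and (407,152), all clear of other things.

Run:
```python
from m import *
import pickle
w=pickle.load(open("w2.pkl","rb"));t=snap("top");s=snap("side")
P=plane(w,[np.array([380,258])/1.5],.011)[0]
J=plane(w,[np.array([378,302])/1.5],.0055)[0]
H=plane(w,[np.array([387,150])/1.5],.005)[0]
print(P,J,H,np.linalg.norm(J-H),np.linalg.norm((P-J)[:2]),np.degrees(np.arctan2(*(J-H)[[1,0]])))
# handle heights: red comps wrist vs top
cw=sorted([c for c,st,p in comps(w,(0,150,90),(6,255,255),(225,90,290,170),30)],key=lambda c:c[0])
ct=sorted([c for c,st,p in comps(t,(0,150,90),(6,255,255),(140,160,200,190),30)],key=lambda c:-c[1])
cs=sorted([c for c,st,p in comps(s,(0,150,90),(6,255,255),(235,150,262,180),20)],key=lambda c:c[0])
for a,b,c in zip(cw,ct,cs): print(a,tri(w,a,t,b),tri(w,a,s,c))
```

```text
[0.52548943 0.30239436 0.011     ] [0.51959905 0.26015452 0.0055    ] [0.53997685 0.39265965 0.005     ] 0.13406383868973237 0.04264857045318067 -98.74295004751667
[242.40196078 126.55686275] (array([0.53155635, 0.34850681, 0.01177687]), np.float64(0.03957021751890409)) (array([0.51570755, 0.3622982 , 0.00722145]), np.float64(0.0030216126447189517))
```

```bash
python3 -m handwheel '[{"x":-7,"y":0,"z":0,"wx":0,"wy":0,"wz":3.3,"grip":0},{"x":0,"y":0,"z":40,"wx":0,"wy":0,"wz":0,"grip":0.2},{"x":0,"y":0,"z":40,"wx":0,"wy":0,"wz":0,"grip":0.4},{"x":0,"y":0,"z":40,"wx":0,"wy":0,"wz":0,"grip":0.4},{"x":0,"y":0,"z":40,"wx":0,"wy":0,"wz":0,"grip":0.4}]'; python3 -m handwheel '[{"x":0,"y":0,"z":20,"wx":0,"wy":0,"wz":0,"grip":0.4},{"x":0,"y":0,"z":12,"wx":0,"wy":0,"wz":0,"grip":0.4},{"x":0,"y":0,"z":8,"wx":0,"wy":0,"wz":0,"grip":0.4},{"x":0,"y":0,"z":0,"wx":0,"wy":0,"wz":0,"grip":0.4}]'
python3 - <<'E'
from m import *
w=snap("wrist");save(w,"pics/w3.png")
E
```

```text
time: 3.4
eef_pos: [0.5259, 0.3028, 0.0444]
ee_rot: [0.759, 0.651, 0.0, -0.0]
ft_force: [0.1, -0.4, -0.3]
finger_gap: 0.058
grasp_force: 0.0
time: 3.9
eef_pos: [0.526, 0.3028, 0.0058]
ee_rot: [0.759, 0.651, 0.0, 0.0]
ft_force: [-0.2, 0.0, 0.5]
finger_gap: 0.0564
grasp_force: 0.0
```

View pics/w3.png

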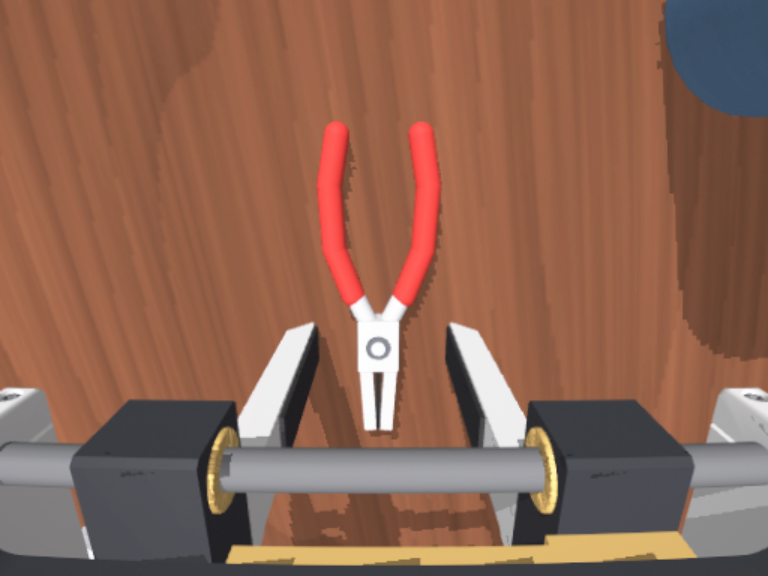

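The pliers are centred between the fingers and aligned, with the pivot at (378,348). I'll check the position along the pliers numerically, then go down and close.

Run:
```python
from m import *
import pickle
w=snap("wrist");w2=pickle.load(open("w2.pkl","rb"))
print(plane(w,[np.array([378,348])/1.5],.011),tri(w,np.array([378,348])/1.5,w2,np.array([380,258])/1.5))
```

```text
[[0.52550544 0.30244291 0.011     ]] (array([0.52548609, 0.30234185, 0.01077778]), np.float64(4.405229766569812e-06))
```

```bash
python3 -m handwheel '[{"x":0,"y":0,"z":3.5,"wx":0,"wy":0,"wz":0,"grip":0.4},{"x":0,"y":0,"z":0,"wx":0,"wy":0,"wz":0,"grip":1},{"x":0,"y":0,"z":0,"wx":0,"wy":0,"wz":0,"grip":1},{"x":0,"y":0,"z":0,"wx":0,"wy":0,"wz":0,"grip":1},{"x":0,"y":0,"z":0,"wx":0,"wy":0,"wz":0,"grip":1}]'; python3 -m handwheel '[{"x":0,"y":0,"z":0,"wx":0,"wy":0,"wz":0,"grip":1},{"x":0,"y":0,"z":0,"wx":0,"wy":0,"wz":0,"grip":1}]'
```

```text
time: 4.62
eef_pos: [0.5257, 0.3026, 0.002]
ee_rot: [0.76, 0.65, -0.0, -0.0]
ft_force: [0.6, -1.0, 0.4]
finger_gap: 0.0199
grasp_force: 0.3
time: 4.88
eef_pos: [0.5256, 0.3026, 0.002]
ee_rot: [0.759, 0.651, -0.0, -0.0]
ft_force: [0.6, -0.3, 1.2]
finger_gap: 0.0177
grasp_force: 30.0
```

```bash
python3 -m handwheel '[{"x":0,"y":0,"z":-15,"wx":0,"wy":0,"wz":0,"grip":1},{"x":0,"y":0,"z":-40,"wx":0,"wy":0,"wz":0,"grip":1},{"x":0,"y":0,"z":-45,"wx":0,"wy":0,"wz":0,"grip":1},{"x":0,"y":0,"z":-45,"wx":0,"wy":0,"wz":0,"grip":1},{"x":0,"y":0,"z":-35,"wx":0,"wy":0,"wz":0,"grip":1}]'; python3 -m handwheel '[{"x":0,"y":0,"z":0,"wx":0,"wy":0,"wz":-9.8,"grip":1},{"x":0,"y":0,"z":0,"wx":0,"wy":0,"wz":-9.9,"grip":1},{"x":0,"y":0,"z":0,"wx":0,"wy":0,"wz":-9.9,"grip":1},{"x":0,"y":0,"z":0,"wx":0,"wy":0,"wz":-9.9,"grip":1},{"x":0,"y":0,"z":0,"wx":0,"wy":0,"wz":-9.9,"grip":1}]'; python3 -m handwheel '[{"x":0,"y":0,"z":0,"wx":0,"wy":0,"wz":-9.8,"grip":1},{"x":0,"y":0,"z":0,"wx":0,"wy":0,"wz":-9.9,"grip":1},{"x":0,"y":0,"z":0,"wx":0,"wy":0,"wz":-9.9,"grip":1},{"x":0,"y":0,"z":0,"wx":0,"wy":0,"wz":-9.9,"grip":1},{"x":0,"y":0,"z":0,"wx":0,"wy":0,"wz":-9.8,"grip":1}]'
```

```text
time: 5.5
eef_pos: [0.5262, 0.3026, 0.185]
ee_rot: [0.76, 0.65, 0.001, 0.0]
ft_force: [-0.2, 0.1, -1.5]
finger_gap: 0.0175
grasp_force: 30.0
time: 6.12
eef_pos: [0.5258, 0.3022, 0.1828]
ee_rot: [0.416, 0.909, 0.0, 0.0]
ft_force: [-0.7, 0.2, -1.6]
finger_gap: 0.0178
grasp_force: 30.0
time: 6.75
eef_pos: [0.5259, 0.302, 0.1828]
ee_rot: [-0.001, 1.0, -0.0, 0.001]
ft_force: [-0.6, -0.8, -1.1]
finger_gap: 0.0176
grasp_force: 30.0
```

```bash
python3 -m handwheel '[{"x":-4,"y":-30,"z":0,"wx":0,"wy":0,"wz":0,"grip":1},{"x":-5,"y":-42,"z":0,"wx":0,"wy":0,"wz":0,"grip":1},{"x":-5,"y":-45,"z":0,"wx":0,"wy":0,"wz":0,"grip":1},{"x":-5,"y":-45,"z":0,"wx":0,"wy":0,"wz":0,"grip":1},{"x":-5,"y":-45,"z":0,"wx":0,"wy":0,"wz":0,"grip":1}]'; python3 -m handwheel '[{"x":-5,"y":-45,"z":0,"wx":0,"wy":0,"wz":0,"grip":1},{"x":-5,"y":-45,"z":0,"wx":0,"wy":0,"wz":0,"grip":1},{"x":-5,"y":-45,"z":0,"wx":0,"wy":0,"wz":0,"grip":1},{"x":-5,"y":-45,"z":0,"wx":0,"wy":0,"wz":0,"grip":1},{"x":-5,"y":-45,"z":0,"wx":0,"wy":0,"wz":0,"grip":1}]'; python3 -m handwheel '[{"x":-5,"y":-40,"z":0,"wx":0,"wy":0,"wz":0,"grip":1},{"x":-1,"y":-31,"z":0,"wx":0,"wy":0,"wz":0,"grip":1},{"x":0,"y":0,"z":0,"wx":0,"wy":0,"wz":0,"grip":1},{"x":0,"y":0,"z":0,"wx":0,"wy":0,"wz":0,"grip":1}]'
python3 - <<'E'
from m import *
import pickle
w=snap("wrist");save(w,"pics/w4.png");pickle.dump(w,open("w4.pkl","wb"))
E
```

```text
time: 7.38
eef_pos: [0.5494, 0.0935, 0.1829]
ee_rot: [0.001, 1.0, -0.0, 0.001]
ft_force: [0.9, -0.5, -1.5]
finger_gap: 0.0177
grasp_force: 30.0
time: 8.0
eef_pos: [0.5736, -0.1315, 0.1829]
ee_rot: [0.001, 1.0, -0.0, 0.0]
ft_force: [0.1, 0.6, -2.1]
finger_gap: 0.0177
grasp_force: 30.0
time: 8.5
eef_pos: [0.5794, -0.1994, 0.1823]
ee_rot: [0.001, 1.0, 0.0, 0.0]
ft_force: [0.3, -0.0, -2.0]
finger_gap: 0.0177
grasp_force: 30.0
```

View pics/w4.png

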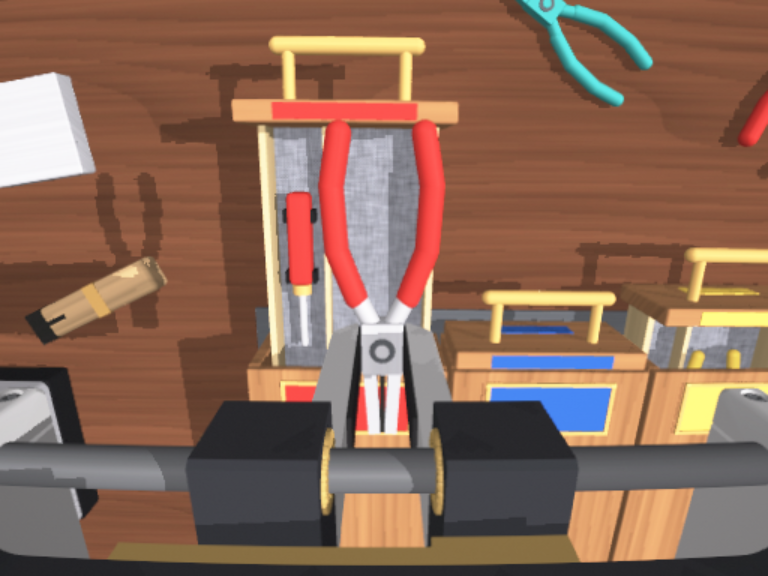

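The pliers hang straight in the grip. The red handle bar runs from (270,45) to (424,46) and the burnisher is at (300,235), to the right of the divider (325,130). Blue's bar runs (484,299)-(614,299) and yellow's starts at (690,256).

Run:
```python
from m import *
import pickle
w=pickle.load(open("w4.pkl","rb"));t=snap("top")
f=lambda u,z:plane(w,[np.array(u)/1.5],z)[0].round(4)
print("red bar",f((270,45),.051),f((424,46),.051),"blue",f((484,299),.051),f((614,299),.051),"yel end",f((688,256),.051))
print("front top",f((233,110),.073),f((458,111),.073),"divider",f((327,135),.029),"lwall",f((434,260),.041), f((428,335),.041),"rwall",f((262,140),.041))
print("pivot", f((382,350),.19),"floor",f((375,135),.016))
# height of bar: triangulate via brass bar in top
c=[(c,st) for c,st,p in comps(t,(18,100,120),(30,255,255),(325,190,380,215),15)]
print(c); hsv=cv2.cvtColor(t["px"],cv2.COLOR_RGB2HSV);m=cv2.inRange(hsv,(18,100,120),(30,255,255))[195:213,325:375];print(m.sum(1)//255)
for r in(206,207,208): print(r,tri(w,(347/1.5,45/1.5),t,(347.7,r)))
```

```text
red bar [ 0.4309 -0.2711  0.051 ] [ 0.432  -0.1711  0.051 ] blue [ 0.605  -0.1219  0.051 ] [ 0.6053 -0.0223  0.051 ] yel end [0.5717 0.0297 0.051 ]
front top [ 0.4729 -0.2915  0.073 ] [ 0.474 -0.151  0.073] divider [ 0.4867 -0.2383  0.029 ] lwall [ 0.5773 -0.1592  0.041 ] [ 0.6383 -0.162   0.041 ] rwall [ 0.4902 -0.2828  0.041 ]
pivot [ 0.581  -0.1987  0.19  ] floor [ 0.4863 -0.2036  0.016 ]
[(array([333.83333333, 203.26666667]), array([331, 196,   5,  14,  30], dtype=int32))]
[0 1 2 2 2 2 2 2 2 2 2 1 4 4 2 0 0 0]
206 (array([ 0.43611665, -0.21891179,  0.07174381]), np.float64(0.001282009734670308))
207 (array([ 0.43428781, -0.21983479,  0.06390904]), np.float64(0.0005120366204986313))
208 (array([ 0.4324412 , -0.22076622,  0.05600327]), np.float64(0.0002656890852958675))
```

```bash
python3 -m handwheel '[{"x":-8.5,"y":-0.5,"z":0,"wx":0,"wy":0,"wz":0,"grip":1},{"x":0,"y":0,"z":35,"wx":0,"wy":0,"wz":0,"grip":1},{"x":0,"y":0,"z":40,"wx":0,"wy":0,"wz":0,"grip":1},{"x":0,"y":0,"z":40,"wx":0,"wy":0,"wz":0,"grip":1},{"x":0,"y":0,"z":25,"wx":0,"wy":0,"wz":0,"grip":1}]'; python3 -m handwheel '[{"x":0,"y":0,"z":12,"wx":0,"wy":0,"wz":0,"grip":1},{"x":0,"y":0,"z":7,"wx":0,"wy":0,"wz":0,"grip":1},{"x":0,"y":0,"z":0,"wx":0,"wy":0,"wz":0,"grip":1},{"x":0,"y":0,"z":0,"wx":0,"wy":0,"wz":0,"grip":1}]'
python3 - <<'E'
from m import *
w=snap("wrist");save(w,"pics/w5.png")
E
```

```text
time: 9.22
eef_pos: [0.5879, -0.1999, 0.0399]
ee_rot: [0.001, 1.0, 0.0, -0.001]
ft_force: [-0.6, -0.1, -0.4]
finger_gap: 0.0182
grasp_force: 30.0
time: 9.72
eef_pos: [0.5888, -0.2013, 0.024]
ee_rot: [0.001, 1.0, -0.0, 0.001]
ft_force: [1.0, 0.0, -1.0]
finger_gap: 0.0176
grasp_force: 30.0
```

View pics/w5.png

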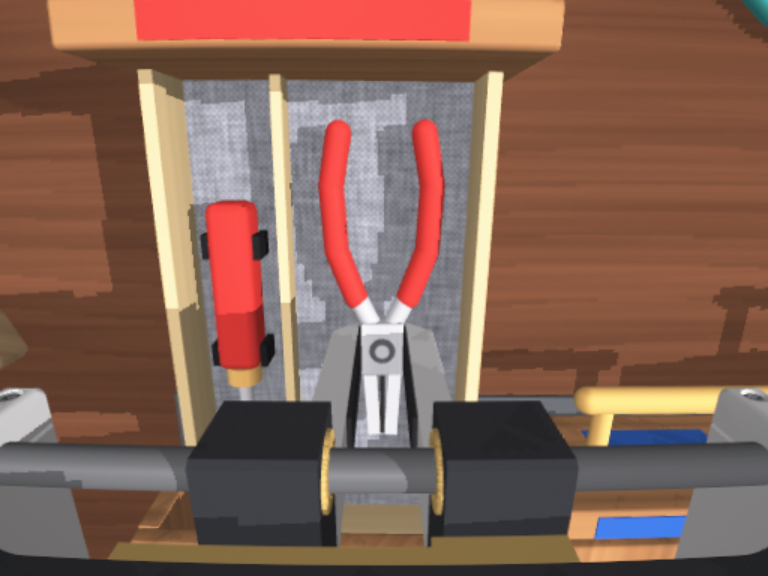

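The pliers are centred in the bay, with the divider at (285,200) and the left wall at (485,200), and nothing is touching. Next I lower the last few mm.

```bash
python3 -m handwheel '[{"x":0,"y":0,"z":3,"wx":0,"wy":0,"wz":0,"grip":1},{"x":0,"y":0,"z":1.5,"wx":0,"wy":0,"wz":0,"grip":1},{"x":0,"y":0,"z":0,"wx":0,"wy":0,"wz":0,"grip":1}]'; python3 -m handwheel '[{"x":0,"y":0,"z":0.7,"wx":0,"wy":0,"wz":0,"grip":1},{"x":0,"y":0,"z":0.7,"wx":0,"wy":0,"wz":0,"grip":1},{"x":0,"y":0,"z":0,"wx":0,"wy":0,"wz":0,"grip":1}]'
```

```text
time: 10.15
eef_pos: [0.5879, -0.2011, 0.0183]
ee_rot: [0.001, 1.0, 0.0, -0.0]
ft_force: [0.7, -0.0, -0.2]
finger_gap: 0.0177
grasp_force: 30.0
time: 10.52
eef_pos: [0.5886, -0.2011, 0.0179]
ee_rot: [0.001, 1.0, -0.0, 0.001]
ft_force: [-0.5, 0.6, 4.7]
finger_gap: 0.0181
grasp_force: 30.0
```

It has made contact at the expected height. Release gently and lift.

```bash
python3 -m handwheel '[{"x":0,"y":0,"z":0,"wx":0,"wy":0,"wz":0,"grip":0.75},{"x":0,"y":0,"z":0,"wx":0,"wy":0,"wz":0,"grip":0.67},{"x":0,"y":0,"z":0,"wx":0,"wy":0,"wz":0,"grip":0.67},{"x":0,"y":0,"z":0,"wx":0,"wy":0,"wz":0,"grip":0.67}]'; python3 -m handwheel '[{"x":0,"y":0,"z":-10,"wx":0,"wy":0,"wz":0,"grip":0.67},{"x":0,"y":0,"z":-25,"wx":0,"wy":0,"wz":0,"grip":0.67},{"x":0,"y":0,"z":-35,"wx":0,"wy":0,"wz":0,"grip":0.67},{"x":0,"y":0,"z":-40,"wx":0,"wy":0,"wz":0,"grip":0.67},{"x":0,"y":0,"z":-20,"wx":0,"wy":0,"wz":0,"grip":0.67}]'
python3 - <<'E'
from m import *
w=snap("wrist");save(w,"pics/w6.png")
E
```

```text
time: 11.02
eef_pos: [0.5879, -0.201, 0.0169]
ee_rot: [0.001, 1.0, 0.0, -0.0]
ft_force: [-0.4, 0.1, 0.1]
finger_gap: 0.0311
grasp_force: 0.0
time: 11.65
eef_pos: [0.5892, -0.2014, 0.1502]
ee_rot: [0.001, 1.0, -0.001, 0.002]
ft_force: [0.2, 0.0, -0.5]
finger_gap: 0.031
grasp_force: 0.0
```

View pics/w6.png

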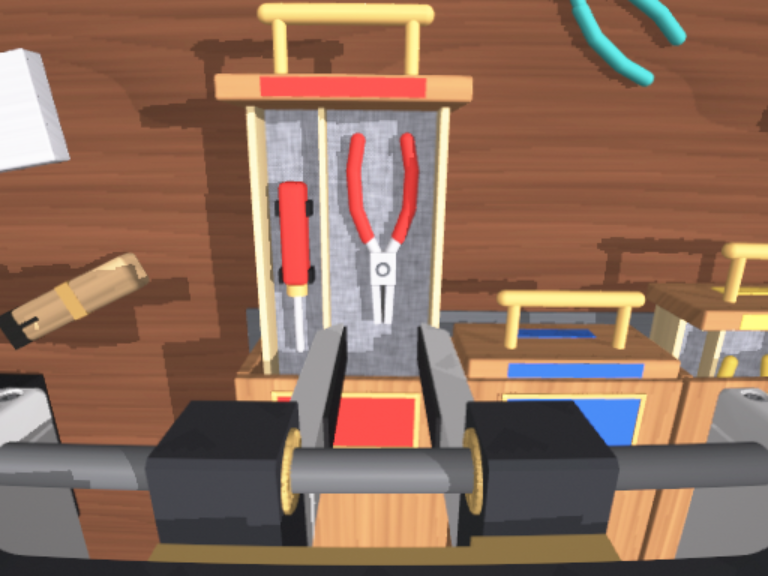

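The pliers lie flat in the wide bay, jaws to the back (383,325), well clear of the walls. Next: close the fingers and move in front of the red handle.

```bash
python3 -m handwheel '[{"x":30,"y":-4,"z":0,"wx":0,"wy":0,"wz":0,"grip":1},{"x":45,"y":-4,"z":0,"wx":0,"wy":0,"wz":0,"grip":1},{"x":45,"y":-4,"z":0,"wx":0,"wy":0,"wz":0,"grip":1},{"x":45,"y":-4,"z":0,"wx":0,"wy":0,"wz":0,"grip":1},{"x":29,"y":-4,"z":0,"wx":0,"wy":0,"wz":0,"grip":1}]'; python3 -m handwheel '[{"x":0,"y":0,"z":0,"wx":0,"wy":0,"wz":0,"grip":1},{"x":0,"y":0,"z":40,"wx":0,"wy":0,"wz":0,"grip":1},{"x":0,"y":0,"z":40,"wx":0,"wy":0,"wz":0,"grip":1},{"x":0,"y":0,"z":34,"wx":0,"wy":0,"wz":0,"grip":1},{"x":0,"y":0,"z":0,"wx":0,"wy":0,"wz":0,"grip":1}]'; python3 -m handwheel '[{"x":-6,"y":0,"z":0,"wx":0,"wy":0,"wz":0,"grip":1},{"x":-6,"y":0,"z":0,"wx":0,"wy":0,"wz":0,"grip":1},{"x":-6,"y":0,"z":0,"wx":0,"wy":0,"wz":0,"grip":1},{"x":-6,"y":0,"z":0,"wx":0,"wy":0,"wz":0,"grip":1},{"x":-6,"y":0,"z":0,"wx":0,"wy":0,"wz":0,"grip":1}]'
```

```text
time: 12.32
eef_pos: [0.3914, -0.2206, 0.1471]
ee_rot: [0.002, 1.0, 0.0, -0.001]
ft_force: [-0.5, -0.4, -0.3]
finger_gap: 0.0006
grasp_force: 0.0
time: 12.95
eef_pos: [0.3939, -0.2196, 0.0312]
ee_rot: [0.001, 1.0, 0.001, -0.002]
ft_force: [-0.0, 0.5, 0.7]
finger_gap: 0.0002
grasp_force: 0.0
time: 13.58
eef_pos: [0.4237, -0.2207, 0.0332]
ee_rot: [0.001, 1.0, 0.0, -0.0]
ft_force: [-1.7, -0.4, 0.8]
finger_gap: 0.0004
grasp_force: 0.7
```

```bash
python3 -m handwheel '[{"x":-7,"y":0,"z":0,"wx":0,"wy":0,"wz":0,"grip":1},{"x":-8,"y":0,"z":0,"wx":0,"wy":0,"wz":0,"grip":1},{"x":-8,"y":0,"z":0,"wx":0,"wy":0,"wz":0,"grip":1},{"x":-8,"y":0,"z":0,"wx":0,"wy":0,"wz":0,"grip":1},{"x":-8,"y":0,"z":0,"wx":0,"wy":0,"wz":0,"grip":1}]'; python3 -m handwheel '[{"x":-8,"y":0,"z":0,"wx":0,"wy":0,"wz":0,"grip":1},{"x":-8,"y":0,"z":0,"wx":0,"wy":0,"wz":0,"grip":1},{"x":-8,"y":0,"z":0,"wx":0,"wy":0,"wz":0,"grip":1},{"x":-8,"y":0,"z":0,"wx":0,"wy":0,"wz":0,"grip":1},{"x":-8,"y":0,"z":0,"wx":0,"wy":0,"wz":0,"grip":1}]'; python3 -m handwheel '[{"x":-8,"y":0,"z":0,"wx":0,"wy":0,"wz":0,"grip":1},{"x":-8,"y":0,"z":0,"wx":0,"wy":0,"wz":0,"grip":1},{"x":-8,"y":0,"z":0,"wx":0,"wy":0,"wz":0,"grip":1},{"x":-8,"y":0,"z":0,"wx":0,"wy":0,"wz":0,"grip":1},{"x":-8,"y":0,"z":0,"wx":0,"wy":0,"wz":0,"grip":1}]'; python3 -m handwheel '[{"x":-8,"y":0,"z":0,"wx":0,"wy":0,"wz":0,"grip":1},{"x":-8,"y":0,"z":0,"wx":0,"wy":0,"wz":0,"grip":1},{"x":-8,"y":0,"z":0,"wx":0,"wy":0,"wz":0,"grip":1},{"x":-6,"y":0,"z":0,"wx":0,"wy":0,"wz":0,"grip":1},{"x":0,"y":0,"z":0,"wx":0,"wy":0,"wz":0,"grip":1}]'
```

```text
time: 14.2
eef_pos: [0.4634, -0.2209, 0.033]
ee_rot: [0.001, 1.0, -0.0, -0.0]
ft_force: [-1.6, -0.9, 0.0]
finger_gap: 0.0003
grasp_force: 0.7
time: 14.82
eef_pos: [0.5035, -0.2208, 0.033]
ee_rot: [0.001, 1.0, 0.0, -0.0]
ft_force: [-1.0, -1.1, 0.4]
finger_gap: 0.0005
grasp_force: 0.7
time: 15.45
eef_pos: [0.5435, -0.221, 0.0331]
ee_rot: [0.001, 1.0, -0.0, -0.0]
ft_force: [-1.6, -1.3, 0.0]
finger_gap: 0.0007
grasp_force: 0.7
time: 16.08
eef_pos: [0.5742, -0.2205, 0.0331]
ee_rot: [0.001, 1.0, 0.0, 0.001]
ft_force: [-0.3, 1.3, 0.4]
finger_gap: 0.0003
grasp_force: 0.0
```

```bash
python3 -m handwheel '[{"x":-4,"y":0,"z":0,"wx":0,"wy":0,"wz":0,"grip":1},{"x":-4,"y":0,"z":0,"wx":0,"wy":0,"wz":0,"grip":1},{"x":-3,"y":0,"z":0,"wx":0,"wy":0,"wz":0,"grip":1},{"x":-2,"y":0,"z":0,"wx":0,"wy":0,"wz":0,"grip":1},{"x":0,"y":0,"z":0,"wx":0,"wy":0,"wz":0,"grip":1}]';  python3 -m handwheel '[{"x":-2,"y":0,"z":0,"wx":0,"wy":0,"wz":0,"grip":1},{"x":-1.5,"y":0,"z":0,"wx":0,"wy":0,"wz":0,"grip":1},{"x":0,"y":0,"z":0,"wx":0,"wy":0,"wz":0,"grip":1}]'
```

```text
time: 16.7
eef_pos: [0.5854, -0.2208, 0.0329]
ee_rot: [0.001, 1.0, 0.0, -0.001]
ft_force: [-2.4, 1.4, 2.0]
finger_gap: 0.0005
grasp_force: 1.2
time: 17.08
eef_pos: [0.5855, -0.2209, 0.0327]
ee_rot: [0.002, 1.0, 0.001, -0.004]
ft_force: [-8.7, 1.8, 6.3]
finger_gap: 0.0006
grasp_force: 4.3
```

```bash
python3 -m handwheel '[{"x":-2,"y":0,"z":0,"wx":0,"wy":0,"wz":0,"grip":1},{"x":0,"y":0,"z":0,"wx":0,"wy":0,"wz":0,"grip":1}]'; python3 -m handwheel '[{"x":6,"y":0,"z":0,"wx":0,"wy":0,"wz":0,"grip":1},{"x":10,"y":0,"z":0,"wx":0,"wy":0,"wz":0,"grip":1},{"x":40,"y":0,"z":0,"wx":0,"wy":0,"wz":0,"grip":1},{"x":0,"y":0,"z":-45,"wx":0,"wy":0,"wz":0,"grip":1},{"x":0,"y":0,"z":-45,"wx":0,"wy":0,"wz":0,"grip":1}]'
python3 - <<'E'
from m import *
t=snap("top");save(t,"pics/top1.png")
E
```

```text
time: 17.32
eef_pos: [0.5855, -0.2209, 0.0325]
ee_rot: [0.002, 1.0, 0.001, -0.006]
ft_force: [-12.5, 2.0, 9.2]
finger_gap: 0.0007
grasp_force: 6.0
time: 17.95
eef_pos: [0.5353, -0.2213, 0.124]
ee_rot: [0.001, 1.0, -0.0, 0.0]
ft_force: [0.6, 0.4, -0.3]
finger_gap: 0.0009
grasp_force: 0.0
```

View pics/top1.png

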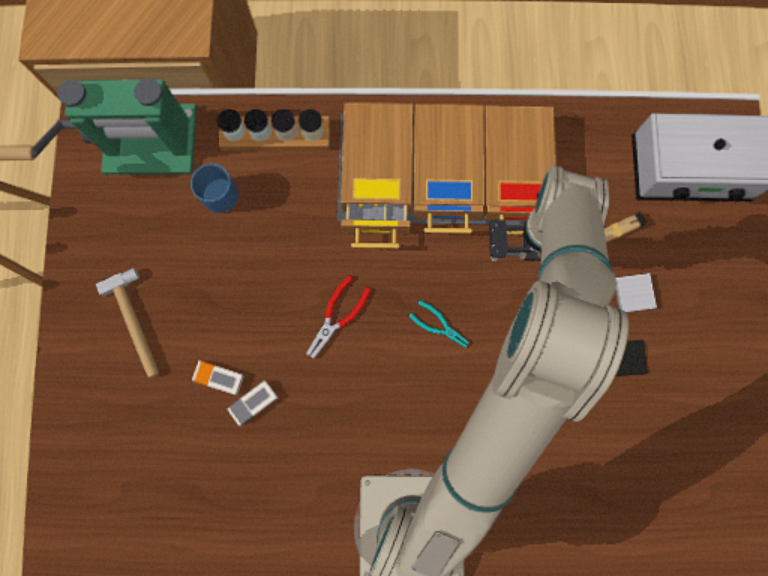

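The red drawer looks shut and the bystanders are unmoved. Yellow is still partly open, with its bar at (375,245). Next: push yellow shut.

```bash
python3 -m handwheel '[{"x":12,"y":30,"z":0,"wx":0,"wy":0,"wz":0,"grip":1},{"x":0,"y":50,"z":0,"wx":0,"wy":0,"wz":0,"grip":1},{"x":0,"y":55,"z":0,"wx":0,"wy":0,"wz":0,"grip":1},{"x":0,"y":55,"z":0,"wx":0,"wy":0,"wz":0,"grip":1},{"x":0,"y":55,"z":0,"wx":0,"wy":0,"wz":0,"grip":1}]'; python3 -m handwheel '[{"x":0,"y":52,"z":0,"wx":0,"wy":0,"wz":0,"grip":1},{"x":0,"y":0,"z":0,"wx":0,"wy":0,"wz":0,"grip":1},{"x":0,"y":0,"z":40,"wx":0,"wy":0,"wz":0,"grip":1},{"x":0,"y":0,"z":40,"wx":0,"wy":0,"wz":0,"grip":1},{"x":0,"y":0,"z":10,"wx":0,"wy":0,"wz":0,"grip":1}]'; python3 -m handwheel '[{"x":-8,"y":0,"z":0,"wx":0,"wy":0,"wz":0,"grip":1},{"x":-8,"y":0,"z":0,"wx":0,"wy":0,"wz":0,"grip":1},{"x":-8,"y":0,"z":0,"wx":0,"wy":0,"wz":0,"grip":1},{"x":-8,"y":0,"z":0,"wx":0,"wy":0,"wz":0,"grip":1},{"x":-8,"y":0,"z":0,"wx":0,"wy":0,"wz":0,"grip":1}]'
```

```text
time: 18.62
eef_pos: [0.5249, 0.0258, 0.1233]
ee_rot: [0.001, 1.0, 0.0, 0.001]
ft_force: [0.3, 0.2, -1.0]
finger_gap: 0.0005
grasp_force: 0.0
time: 19.25
eef_pos: [0.523, 0.0746, 0.0313]
ee_rot: [0.002, 1.0, -0.001, -0.001]
ft_force: [-0.4, -1.0, -0.2]
finger_gap: 0.0001
grasp_force: 0.0
time: 19.88
eef_pos: [0.5642, 0.076, 0.0333]
ee_rot: [0.001, 1.0, -0.0, -0.0]
ft_force: [-0.9, -0.7, 0.9]
finger_gap: 0.0003
grasp_force: 0.7
```

```bash
python3 -m handwheel '[{"x":-6,"y":0,"z":0,"wx":0,"wy":0,"wz":0,"grip":1},{"x":-5,"y":0,"z":0,"wx":0,"wy":0,"wz":0,"grip":1},{"x":-4,"y":0,"z":0,"wx":0,"wy":0,"wz":0,"grip":1},{"x":-4,"y":0,"z":0,"wx":0,"wy":0,"wz":0,"grip":1},{"x":-3,"y":0,"z":0,"wx":0,"wy":0,"wz":0,"grip":1}]'; python3 -m handwheel '[{"x":-2,"y":0,"z":0,"wx":0,"wy":0,"wz":0,"grip":1},{"x":-2,"y":0,"z":0,"wx":0,"wy":0,"wz":0,"grip":1},{"x":0,"y":0,"z":0,"wx":0,"wy":0,"wz":0,"grip":1}]'
```

```text
time: 20.5
eef_pos: [0.5862, 0.0758, 0.033]
ee_rot: [0.001, 1.0, -0.0, -0.0]
ft_force: [-0.5, -0.4, 0.6]
finger_gap: 0.0004
grasp_force: 0.6
time: 20.88
eef_pos: [0.5897, 0.0758, 0.0329]
ee_rot: [0.001, 1.0, -0.0, -0.001]
ft_force: [-0.9, -1.3, 0.3]
finger_gap: 0.0009
grasp_force: 1.1
```

```bash
python3 -m handwheel '[{"x":-2,"y":0,"z":0,"wx":0,"wy":0,"wz":0,"grip":1},{"x":-2,"y":0,"z":0,"wx":0,"wy":0,"wz":0,"grip":1},{"x":-2,"y":0,"z":0,"wx":0,"wy":0,"wz":0,"grip":1},{"x":0,"y":0,"z":0,"wx":0,"wy":0,"wz":0,"grip":1}]'
```

```text
time: 21.38
eef_pos: [0.5897, 0.0758, 0.0325]
ee_rot: [0.001, 1.0, -0.001, -0.006]
ft_force: [-11.9, -1.0, 8.9]
finger_gap: 0.0006
grasp_force: 6.3
```

Yellow stopped hard at x = 0.590 against red's 0.586. The label positions show the same slight slant of the row (0.686 / 0.684 / 0.682). Back off, rise and verify.

```bash
python3 -m handwheel '[{"x":6,"y":0,"z":0,"wx":0,"wy":0,"wz":0,"grip":1},{"x":20,"y":0,"z":0,"wx":0,"wy":0,"wz":0,"grip":1},{"x":40,"y":0,"z":0,"wx":0,"wy":0,"wz":0,"grip":1},{"x":0,"y":-10,"z":-45,"wx":0,"wy":0,"wz":0,"grip":1},{"x":0,"y":-30,"z":-50,"wx":0,"wy":0,"wz":0,"grip":1}]'; python3 -m handwheel '[{"x":0,"y":-40,"z":-50,"wx":0,"wy":0,"wz":0,"grip":1},{"x":-10,"y":-35,"z":-40,"wx":0,"wy":0,"wz":0,"grip":1},{"x":-30,"y":-35,"z":-20,"wx":0,"wy":0,"wz":0,"grip":1},{"x":-30,"y":0,"z":0,"wx":0,"wy":0,"wz":0,"grip":1},{"x":-10,"y":0,"z":0,"wx":0,"wy":0,"wz":0,"grip":1}]'
python3 - <<'E'
from m import *
import pickle
w=snap("wrist");save(w,"pics/w7.png");pickle.dump(w,open("w7.pkl","wb"))
E
```

```text
time: 22.0
eef_pos: [0.5309, 0.038, 0.1291]
ee_rot: [-0.001, 1.0, 0.001, 0.001]
ft_force: [1.6, -0.1, 0.8]
finger_gap: 0.0005
grasp_force: 0.0
time: 22.62
eef_pos: [0.6121, -0.0732, 0.2372]
ee_rot: [0.001, 1.0, 0.0, 0.002]
ft_force: [-0.6, -0.3, 0.5]
finger_gap: 0.0004
grasp_force: 0.0
```

View pics/w7.png

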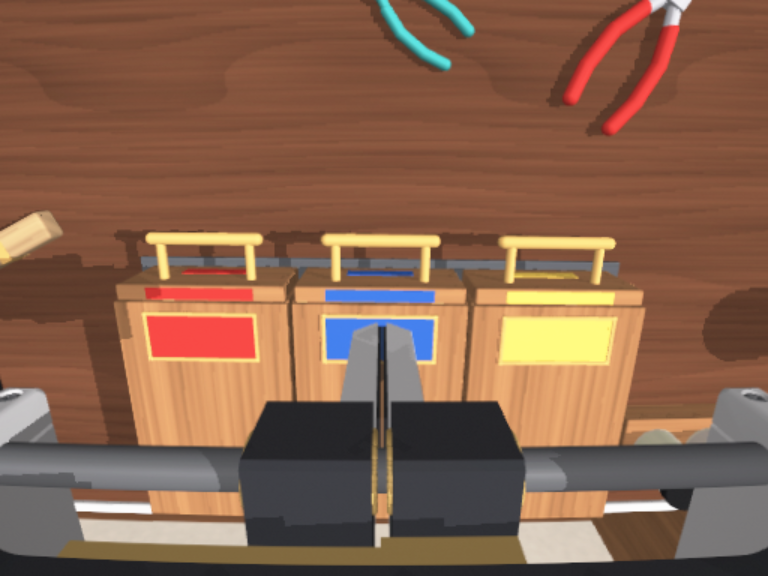

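All three bars line up at rows 239, 241 and 243, on the same slight slant as the labels. All the drawers are shut and the arm touches nothing.

```bash
python3 -c "
from plant import bot
print(bot.close_job())"
```

```text
the job is handed in; nothing more can be done
None
```

The small red-handled pliers lie flat in the red drawer's wide bay with their jaws to the back; all three drawers are shut, the other things looked unmoved in the pictures, and the job was handed in at about 23 s.

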